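# Send the fence slider to the marked stop

### The arm

A 7-joint arm with a two-finger parallel gripper is mounted at the origin on the work surface. World frame = base frame: x ahead of the robot, y to its left, z up, the work surface at z = 0. Lengths are in mm, angles in rad, forces in N, time in s.
With the tool pointing down it reaches from about 400 to 875 mm from the base axis. Payload 4.4 kg.
Tool frame: the origin (TCP) lies at the very end of the fingers, on their centre line; the grasp point (between the pads) lies 19 mm behind it; y points along the fingers, x is the direction in which the jaws open and shut, and the axes are right-handed (so a half turn about y gives the same grasp; the last joint's range is limited). The gripper opens to 85 mm and grips with 20 to 120 N. Pads are 22 mm wide; open, the fingers measure 114 mm over their backs; the gripper's body (76 mm by 85 mm) begins 54 mm behind the grasp point. The pads swing forward as they close: fully open they stand 13 mm farther back than shut.
Start: joints at [-1.183, 0.628, 0.038, 1.517, -0.027, 0.996, -0.02], TCP at [284.929, 584.237, 231.313] pointing down, gripper open.
Joint ranges: [-3.06, 3.06], [-0.37, 2.12], [-1.25, 1.32], [0.18, 2.47], [-1.1, 4.24], [0.23, 1.98], [-2.94, 2.94]. Speed limits (rad/s): [2.57, 2.57, 3.14, 3.14, 3.14, 3.14, 3.14].

### API

Orientations are given as [roll, pitch, yaw] about the fixed x, y, z axes, in that order (R = Rz(yaw) Ry(pitch) Rx(roll)).
In Python, from cell import ctrl, get_image, nets gives the robot as it stands. The module is installed in compiled form; this text tells all that it offers.
- The arm moves only by the tool step_arm, never from a script. Its argument "moves" is text: rows parted by semicolons, each of 7 numbers parted by spaces: the shift along the tool's x, y, z normalised to -1 to 1, where 1 is 0.05 m, then the turn, a rotation vector about the tool's x, y, z normalised to -1 to 1, where 1 is 0.12 rad, then the opening, from 0 (shut) to 1 (fully open). A call has 1 to 20 rows; each row shifts and turns the commanded pose from where the row before left it, along the tool's axes as they then stand; what a row does not reach is not made up. A row lasts 1/10 s, in which the tool goes at most 50 mm and 8.59 degrees, less where a joint would pass 70% of its speed; a pose out of reach is approached as far as the arm can. A call with a number of a shift or a turn outside -1 to 1 is refused whole. A call with a gripper value outside its range is refused whole. The fingers move at their own pace and stop on an object; the grip force is fixed at half the most. Time passes only in rows, so rows that do not move let the fingers close. It gives the time, the measured TCP pose, the force and the opening at its end, in the units of the state.
- ctrl.read_state(): the state, without advancing time (a new reading comes with each control period).
- get_image(name): name is "scene" or "top" or "wrist"; returns a dict with "color" (420x560x3 uint8, blue, green, red), "vertical_fov" (degrees; the focal length in pixels is half the picture's height over the tangent of half this angle, whatever the lens; pixels are square), "cx", "cy" (the principal point, pixels), "R" (3x3) and "t" (3): a world point X has camera coordinates R X + t; the wrist camera has in their place "T_tool_cam" (4x4, takes a point from camera to tool coordinates, whose origin is the TCP and whose axes are the tool frame's). Camera axes: x right, y down, z forward; pixel columns grow to the right and rows downward; lengths in mm; the calibration is good to about 2 mm. A picture is of the moment at which its call begins: read the wrist's pose just before it. There is no depth.
- ctrl.finish_job(): hands the job in, once; it reports no verdict.
Trained networks look in a picture, given as the dict that the camera call returned (one of the last four; its "shot" number tells which), for a name from the list of things; names that differ only in an ending like _2 or _b are one class to them, and where a whole thing is asked for, a point or a joint stands for the part that bears it (a point fixed in the world has none). Each returns a list of dicts, best first, with "conf" (0 to 1); they miss things now and then, are a little off and sometimes report something else, mostly with a low value. They report only what shows in the picture. A call takes as long as a camera call. They do not tell look-alikes from the thing itself.
- nets.find_in(picture, target): "position" ([x, y, z] in mm, in world coordinates, good to about 4 mm: the middle of the surface that is visible of it).
- nets.cut_out(picture, target): "pixels" (420x560 bool, what is visible of it).
- nets.place_of(picture, target): "position" ([x, y, z] in mm, in world coordinates, good to about 4 mm: a listed point, or the origin of a listed thing).
The state is a dict: "clock": time; "qpos": joint angles; "qd": joint speeds; "tau": joint torques, N m; "eef_pos": TCP position; "tool_rot": TCP orientation; "force": force on the tool from outside, world axes, zero at the start; "torque": the same for the moment, N m; "width": finger opening in mm.
Only numpy, scipy, OpenCV 4.12 (cv2) and the standard library are available. Lean on these libraries where they do the work, as an engineer would, in place of code of your own. Each camera call takes 0.05 s, during which the arm holds its last target.

### The job

Set the fence for the next cut: press down the pad in the middle of the black slider to free its brake and, keeping it pressed, push the slider along the rail until it is up against the marked stop, the one that carries the crosswise blade. Then let go so that the pad springs up and the brake holds the slider there. Use only the fingertips, never drag the slider with its brake on, and leave everything else on the bench where it is.

Things in the scene. Friction and masses are not known exactly. Their poses are not given: they have to be found in the camera images.
- rail: Aluminium fence rail fixed flat on the bench, 40 mm wide, 440 mm long, 24 mm high, with a slot and tick marks on top and a 70 mm wide steel foot (10 mm high) at each end. Origin: centre of its underside. Its y axis runs along the rail (the slider's travel), x across it, z up. Place and angle differ each time.
- slider (a joint): Travel of the black plastic slider, captive on the rail: metres along the rail's +y from the rail's middle (0 = middle; either sign). A spring brake holds it: with the pad up it takes about 10 N to drag it; with the pad down it runs freely at 1 to 2 N.
- pad (a joint): Press-down of the grey ribbed brake pad in the slider's middle: 0 = up, brake on; 0.008 m = fully down. It is sprung: about 12 N starts it, about 15 N takes it fully down; it springs back up when let go. The brake is free from 2 mm down.
- pad_top (a point): Centre of the flat top of the grey ribbed pad in the slider's middle (42 mm across the rail, 54 mm along it), midway between the cheeks; 50 mm above the bench when up, 42 mm when fully down, so the cheeks stand 6 mm above it when up and 14 mm when down. Moves with pad and slider.
- slider_mid (a point): Point on the rail's centre line at bench level under the slider's middle; axes as the rail's. The slider is 56 mm wide and 100 mm long (end faces 50 mm either way). Each end has a cheek 20 mm long, its top 56 mm above the bench; between them an open well 60 mm long holds the pad, beside which the slider's skirts reach 38 mm above the bench.
- stop_marked: Marked stop: plain steel block clamped on the rail, 24 mm along it, 60 mm across, 40 mm high, with an upright steel blade on top, 6 mm thick, crosswise over the rail, 140 mm from point to point, top 70 mm above the bench. Origin: centre of underside, on the rail's centre line. Immovable. On either side of the slider; with the slider against it, 62 mm from slider_mid.
- stop_plain: The other stop: the same steel block (24 by 60 by 40 mm) without a blade, only two low screw heads on its flat top, on the other side of the slider. Origin: centre of its underside. Immovable.
- can0: White spray can with a coloured label band, 66 mm across and 190 mm high, standing loose to the side of the rail. Origin: centre of its underside.
- can1: White spray can with a coloured label band, 66 mm across and 190 mm high, standing loose to the side of the rail. Origin: centre of its underside.
- can2: White spray can with a coloured label band, 66 mm across and 190 mm high, standing loose to the side of the rail. Origin: centre of its underside.
- tape: Roll of brown tape lying flat, 90 mm across, 24 mm high, loose. Origin: centre of its underside.
- offcut: Loose pale wood offcut, 45 by 110 by 32 mm high. Origin: centre of its underside.
- screwdriver: Loose screwdriver with a green handle lying by the rail, along its own x axis. Origin at its underside, by its middle.
- brush: Loose brush lying by the rail, along its own x axis. Origin at its underside, by its middle.
- mug: White mug, 76 mm across, 85 mm high, standing loose to the right. Origin: centre of its underside.
Things that resemble listed ones, but are neither listed nor needed, are in the scene too. Of the things that look like the stop_marked, the middle-sized one is meant.

How it is judged (in metres and radians):
On the way, in this order (a step that is already met when the one before it is completed fails the run):
1. the pad is pressed down while the slider is still where it started (value of joint pad above 0.002 m and distance of slider_mid from where it was at the start of the episode below 0.01 m), for 0.05 s.
2. the slider reaches the marked stop with its pad still pressed (horizontal distance between slider_mid and stop_marked below 0.0645 m and value of joint pad above 0.002 m), for 0.05 s.
At the end, for the whole second after the job is handed in: The slider stands against the marked stop (gap under 2.5 mm), at rest, its pad sprung fully up (within 1 mm) (horizontal distance between slider_mid and stop_marked below 0.0645 m and value of joint pad below 0.001 m and velocity of joint slider between -0.005 and 0.005 m/s); the robot touches nothing.
It fails at once if the slider is dragged along with its brake on (pad less than 1 mm down), once over 10 mm from its start and not yet near the marked stop (value of joint pad below 0.001 m and distance of slider_mid from where it was at the start of the episode above 0.01 m and horizontal distance between slider_mid and stop_marked above 0.07 m and (velocity of joint slider above 0.02 m/s or velocity of joint slider below -0.02 m/s)).
It fails at once if another thing on the bench is moved more than 20 mm or lifted (distance of any of can0, can1, can2, tape, offcut, screwdriver, brush, mug from where it was at the start of the episode above 0.02 m).
It also fails if it takes over 35 s, if anything falls off the work surface, if the arm or the gripper's body presses on something with over 40 N, if the wrist force passes 120 N, or if a joint passes its speed limit or range.

## Working session

There is one attempt and no reset: what is moved stays moved. The work goes in short steps, Python scripts to look and compute and a tool call to move; the robot and the scene stay as the last step left them, time stands still between calls to the robot, and variables do not carry over. Pictures are saved under pics/ and viewed, and the job is handed in when it is done.

Besides the shell and the picture viewer there is one more tool, called by a JSON object that holds its "op" and its "data". step_arm: Moves the arm, as the interface text tells. Scaled input: -1 to 1 covers 0.05 m each way for a shift and 0.12 rad each way for a turn. Its arguments: {"type":"object","properties":{"moves":{"type":"string"}},"required":["moves"]}

```bash
mkdir -p pics
cat > h.py <<'E'
import numpy as np, cv2
from cell import ctrl,get_image,nets
def proj(p,X):
    f=210/np.tan(np.radians(p['vertical_fov'])/2)
    c=np.array(p['R'])@np.array(X,float)+np.array(p['t']).ravel()
    return f*c[0]/c[2]+p['cx'],f*c[1]/c[2]+p['cy']
def back(p,u,v,z):
    f=210/np.tan(np.radians(p['vertical_fov'])/2)
    R=np.array(p['R']);t=np.array(p['t']).ravel()
    d=R.T@np.array([(u-p['cx'])/f,(v-p['cy'])/f,1]);C=-R.T@t
    return C+d*(z-C[2])/d[2]
E
python3 - <<'E'
from h import *
s=ctrl.read_state();print(s)
for n in('scene','top'):
    p=get_image(n);cv2.imwrite(f'pics/{n}0.png',p['color'])
    print(n,p['R'],p['t'],p['vertical_fov'])
    for k in('pad_top','slider_mid','stop_marked','stop_plain','rail','can0','tape','offcut','mug','screwdriver','brush'):
        print(k,[(np.round(d['position']),round(d['conf'],2),np.round(proj(p,d['position']))) for d in nets.place_of(p,k)])
E
```

```text
{'clock': 0.0, 'qpos': array([-1.18281361,  0.62932181,  0.03844709,  1.51838469, -0.02704387,
        0.99625338, -0.01998877]), 'qd': array([ 0.00087892, -0.00019417, -0.00103451,  0.00158542,  0.00077465,
       -0.00136989,  0.00012188]), 'tau': array([ 1.52131938e-04, -5.63398933e+01,  1.22608982e+00, -1.93442023e+01,
        1.09244479e-02,  1.05019144e-02,  1.67052224e-05]), 'eef_pos': array([284.6343742 , 583.6797841 , 230.39956407]), 'tool_rot': array([-1.57078578,  0.00184965,  1.11699644]), 'force': array([ 0.48411934, -0.21165291,  0.54780838]), 'torque': array([ 0.02289679, -0.01551124,  0.02402058]), 'width': 85.36486680041376}
scene [[-0.30428365  0.95257648  0.0030851 ]
 [ 0.65997481  0.21315045 -0.72041665]
 [-0.68690954 -0.21717492 -0.69353467]] [ 138.85438598 -295.38938121 1486.12533715] 55.00770117945374
pad_top [(array([563.,  30.,  51.]), 0.84, array([274., 229.])), (array([631., 156.,  -0.]), 0.24, array([313., 272.]))]
slider_mid [(array([557.,  24.,  -0.]), 0.74, array([272., 240.]))]
stop_marked [(array([505., 200.,   2.]), 0.8, array([340., 240.])), (array(
[... 1223 characters left out ...]
 219.]))]
stop_plain [(array([ 607., -125.,    2.]), 0.44, array([313., 194.]))]
rail [(array([551.,  40.,   0.]), 0.57, array([264., 212.]))]
can0 [(array([448., 490.,   1.]), 0.75, array([128., 245.])), (array([ 653., -438.,   -1.]), 0.64, array([405., 180.])), (array([650., 458.,  -3.]), 0.61, array([140., 185.]))]
tape [(array([416., 107.,   2.]), 0.69, array([244., 252.]))]
offcut [(array([633., 162.,  -2.]), 0.73, array([228., 188.]))]
mug [(array([ 387., -453.,    2.]), 0.67, array([416., 258.]))]
screwdriver [(array([693., -35.,   1.]), 0.52, array([286., 170.]))]
brush [(array([480., -67.,   0.]), 0.78, array([297., 232.])), (array([ 387., -451.,    3.]), 0.21, array([415., 259.]))]
```

View pics/scene0.png

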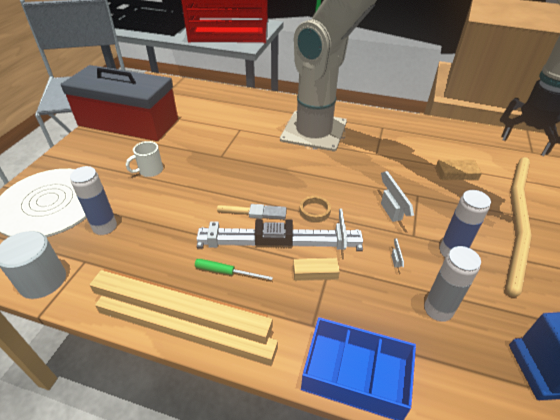

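View pics/top0.png

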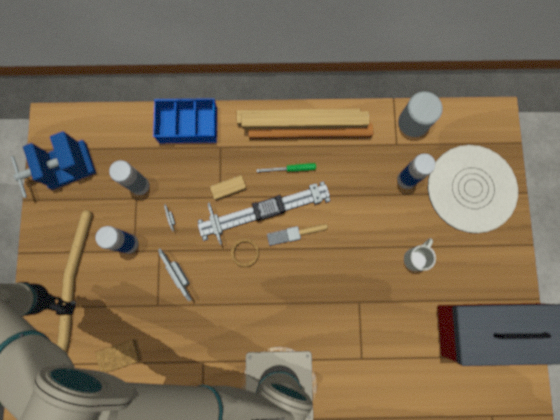

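Run:
```python
import cv2
a=cv2.imread('pics/top0.png')[150:310,140:340]
cv2.imwrite('pics/topc.png',cv2.resize(a,None,fx=3.7,fy=3.7,interpolation=cv2.INTER_CUBIC))
a=cv2.imread('pics/scene0.png')[170:310,180:420]
cv2.imwrite('pics/scenec.png',cv2.resize(a,None,fx=3.3,fy=3.3,interpolation=cv2.INTER_CUBIC))
```

```text
(no output)
```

View pics/topc.png

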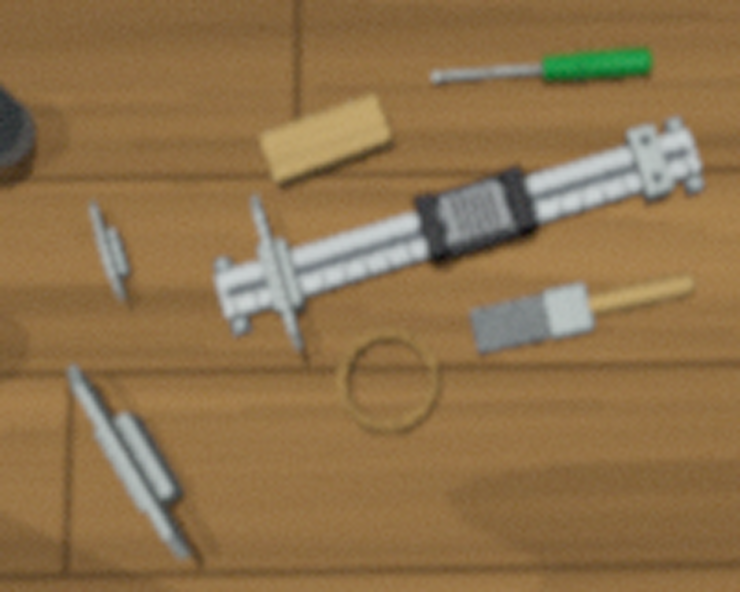

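View pics/scenec.png

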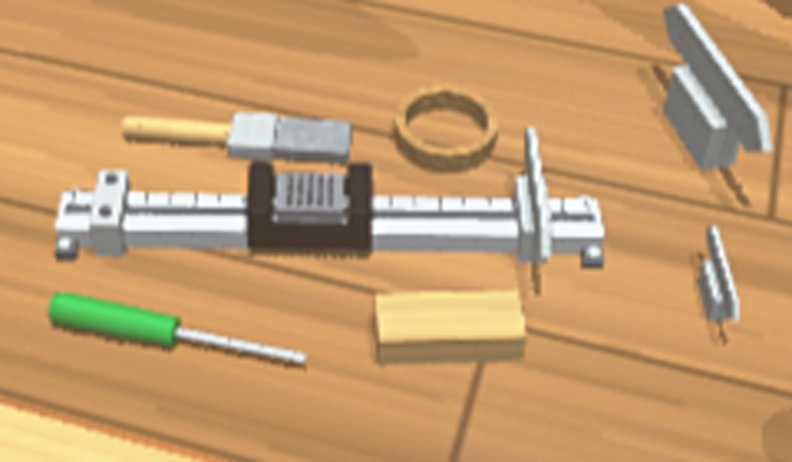

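Three blocks carry a blade, at these top-view pixels:
- large, loose at (179,275)
- middle-sized, on the rail at (217,225)
- small, loose at (172,219)

The middle-sized one is clamped on the rail, and the crop confirms it, so that is the marked stop. The plain stop with two screw heads is at (313,194) and the slider is at (268,206). Next I move to hover over the slider with the fingers shutting.

{"op": "step_arm", "data": {"moves": "-0.53 0 -0.7 0 0 0 0;-0.53 0 -0.7 0 0 0 0;-0.53 0 -0.7 0 0 0 0;-0.53 0 -0.7 0 0 0 0;-0.53 0 -0.7 0 0 0 0;-0.53 0 -0.7 0 0 0 0;-0.53 0 -0.7 0 0 0 0;-0.53 0 -0.7 0 0 0 0;-0.53 0 -0.7 0 0 0 0;-0.53 0 -0.7 0 0 0 0;-0.53 0 -0.7 0 0 0 0;-0.53 0 -0.7 0 0 0 0;-0.53 0 -0.7 0 0 0 0;-0.53 0 -0.7 0 0 0 0"}}

```text
clock: 2.6
eef_pos: [563.4, 34.3, 231.5]
tool_rot: [-1.571, -0.0, 1.117]
force: [0.3, 1.8, -0.4]
width: -0.3
```

{"op": "step_arm", "data": {"moves": "0 0 0 0 0.98 0 0;0 0 0 0 0.98 0 0;0 0 0 0 0.98 0 0;0 0 0 0 0.98 0 0;0 0 0 0 0.98 0 0;0 0 0 0 0.98 0 0;0 0 0 0 0.98 0 0;0 0 0 0 0 0 0;0 0 0 0 0 0 0"}}

```text
clock: 3.5
eef_pos: [562.7, 36.1, 231.3]
tool_rot: [-1.571, 0.0, 0.297]
force: [-0.1, 0.4, -0.6]
width: -0.3
```

```bash
cat > w.py <<'E'
from h import *
from scipy.spatial.transform import Rotation as Ro
import sys
s=ctrl.read_state();p=get_image('wrist')
T=np.eye(4);T[:3,:3]=Ro.from_euler('xyz',s['tool_rot']).as_matrix();T[:3,3]=s['eef_pos']
C=T@np.array(p['T_tool_cam']);p2=dict(p);p2['R']=C[:3,:3].T;p2['t']=-C[:3,:3].T@C[:3,3]
print(s['clock'],s['eef_pos'],s['tool_rot'],s['force'],s['width'],s['qpos'].round(2))
cv2.imwrite(f'pics/{sys.argv[1]}.png',p['color'])
if __name__=='__main__':
  for k in('pad_top','slider_mid','stop_marked','stop_plain','rail'):
    print(k,[(np.round(d['position'],1),round(d['conf'],2),np.round(proj(p2,d['position']))) for d in nets.place_of(p,k)])
  import pickle;pickle.dump(p2,open('p.pkl','wb'))
E
python3 w.py w1
```

```text
3.5 [562.6787015   36.13586885 231.32789162] [-1.57084204e+00  1.01531382e-05  2.96836293e-01] [-0.08726226  0.44398313 -0.57313786] -0.2868980603953839 [-0.31  0.52  0.3   1.77 -0.19  0.88  0.37]
pad_top []
slider_mid [(array([503.9, 195.7,  -4.9]), 0.49, array([267.,   9.]))]
stop_marked [(array([506. , 196.8,  -1. ]), 0.7, array([269.,   7.]))]
stop_plain []
rail [(array([ 5.505e+02,  4.180e+01, -3.000e-01]), 0.89, array([268., 164.]))]
```

View pics/w1.png

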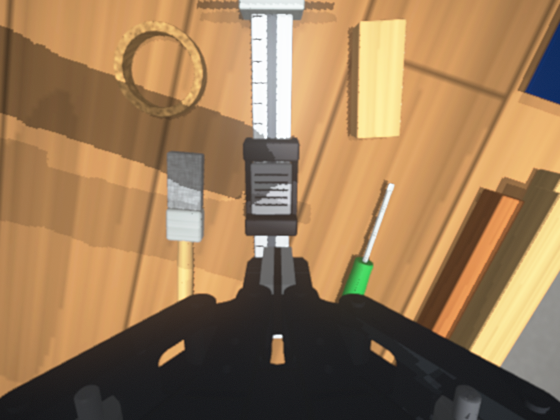

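The wrist view shows the slider at about (271,187), with the pad at (251..293,163..215). The marked stop is at the top, around (269,8). I'll measure more closely.

Run:
```python
import cv2
a=cv2.imread('pics/w1.png')[125:250,210:330]
cv2.imwrite('pics/w1c.png',cv2.resize(a,None,fx=4.8,fy=4.8,interpolation=cv2.INTER_CUBIC))
```

```text
(no output)
```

View pics/w1c.png

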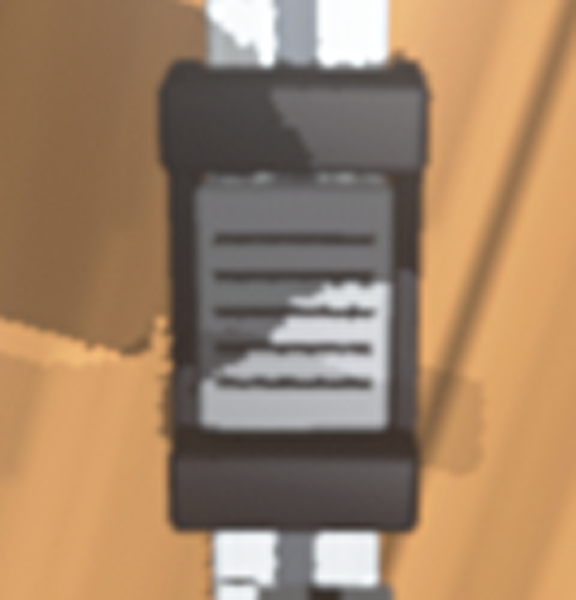

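Run:
```python
from h import *
import pickle
p=pickle.load(open('p.pkl','rb'))
f=lambda u,v:(210+u/4.8,125+v/4.8)
a=0.2968;ry=np.array([-np.sin(a),np.cos(a)])
rx=np.array([np.cos(a),np.sin(a)])
tcp=ctrl.read_state()['eef_pos'][:2]
for n,u,v,z in [('pad top edge',293,182,50),('pad bot',293,430,50),('farcheek in',293,167,56),('far out',293,65,56),('nearcheek in',293,448,56),('near out',293,530,56),('padL',197,305,50),('padR',390,305,50)]:
    X=back(p,*f(u,v),z);print(n,X.round(1),'rel tcp across %.1f along %.1f'%((X[:2]-tcp)@rx,(X[:2]-tcp)@ry))
for n,(u,v),z in [('rail far',(272,20),24),('rail slider',(272,135),24)]:
    X=back(p,u,v,z);print(n,X)
```

```text
pad top edge [552.1  53.   50. ] rel tcp across -5.1 along 19.5
pad bot [567.9   0.7  50. ] rel tcp across -5.3 along -35.2
farcheek in [551.  57.  56.] rel tcp across -5.0 along 23.6
far out [545.1  76.6  56. ] rel tcp across -4.9 along 44.1
nearcheek in [568.6  -1.3  56. ] rel tcp across -5.2 along -37.2
near out [574.  -19.5  56. ] rel tcp across -5.3 along -56.3
padL [540.1  21.6  50. ] rel tcp across -25.8 along -7.0
padR [579.6  33.8  50. ] rel tcp across 15.5 along -6.9
rail far [513.95341886 181.28071331  24.        ]
rail slider [545.31278598  77.43736949  24.        ]
```

{"op": "step_arm", "data": {"moves": "-0.1 0.6 0 0 0 0 0;0 0.6 0 0 0 0 0;0 0.6 0 0 0 0 0;0 0.6 0 0 0 0 0;0 0.6 0 0 0 0 0;0 0 0 0 0 0 0;0 0 0 0 0 0 0"}}

```text
clock: 4.5
eef_pos: [558.0, 34.3, 81.5]
tool_rot: [-1.571, 0.001, 0.294]
force: [-1.1, -0.4, 0.0]
width: 0.1
```

```bash
python3 w.py w2|head -1
python3 - <<'E'
from h import *
p=get_image('scene');a=p['color'][190:270,200:380]
cv2.imwrite('pics/s2.png',cv2.resize(a,None,fx=4,fy=4,interpolation=cv2.INTER_CUBIC))
E
```

```text
4.5 [557.95075753  34.32026219  81.46785493] [-1.57071204e+00  6.05430644e-04  2.93733622e-01] [-1.14269938 -0.36531948  0.0173032 ] 0.0854758819471582 [-0.25  0.72  0.21  1.9  -0.27  0.55  0.44]
```

View pics/w2.png

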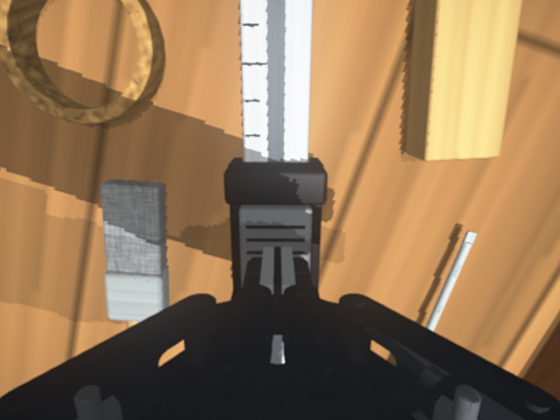

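View pics/s2.png

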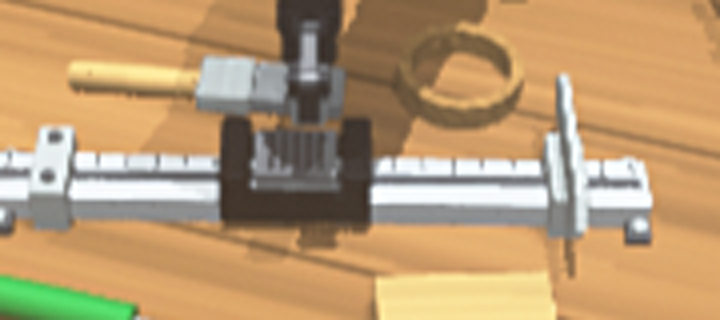

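The fingers stand over the pad, between the cheeks. I'll lower to just above it, then press slowly.

{"op": "step_arm", "data": {"moves": "0 0.3 0 0 0 0 0;0 0.24 0 0 0 0 0;0 0.06 0 0 0 0 0;0 0.04 0 0 0 0 0;0 0.04 0 0 0 0 0;0 0 0 0 0 0 0"}}

```text
clock: 5.45
eef_pos: [557.3, 34.3, 48.3]
tool_rot: [-1.57, 0.001, 0.293]
force: [-3.5, -0.9, 11.8]
width: -0.0
```

{"op": "step_arm", "data": {"moves": "0 0.04 0 0 0 0 0;0 0.04 0 0 0 0 0;0 0 0 0 0 0 0"}}

```text
clock: 5.75
eef_pos: [557.3, 34.3, 44.6]
tool_rot: [-1.57, 0.001, 0.293]
force: [-4.1, -0.5, 14.0]
width: 0.4
```

{"op": "step_arm", "data": {"moves": "0 0.02 0 0 0 0 0;0 0 0.06 0 0 0 0;0 0 0.12 0 0 0 0;0 0 0.16 0 0 0 0;0 0 0.16 0 0 0 0;0 0 0.16 0 0 0 0;0 0 0.1 0 0 0 0;0 0 0 0 0 0 0"}}

```text
clock: 6.55
eef_pos: [546.2, 71.4, 43.8]
tool_rot: [-1.57, 0.001, 0.294]
force: [-3.8, -0.0, 14.7]
width: -0.4
```

```bash
python3 w.py w3
python3 - <<'E'
from h import *
p=get_image('scene');a=p['color'][190:270,200:380]
cv2.imwrite('pics/s3.png',cv2.resize(a,None,fx=4,fy=4,interpolation=cv2.INTER_CUBIC))
E
```

```text
6.55 [546.23497439  71.35029265  43.82839522] [-1.57000484e+00  5.82954814e-04  2.94404936e-01] [-3.83745463 -0.02974003 14.72608484] -0.3682108425653852 [-0.3   0.78  0.19  1.94 -0.31  0.45  0.41]
pad_top []
slider_mid []
stop_marked []
stop_plain []
rail []
```

View pics/w3.png

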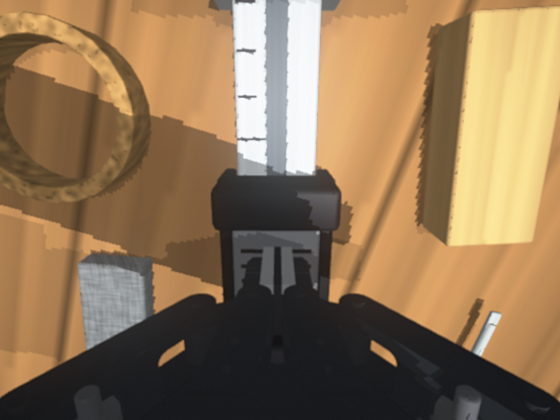

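View pics/s3.png

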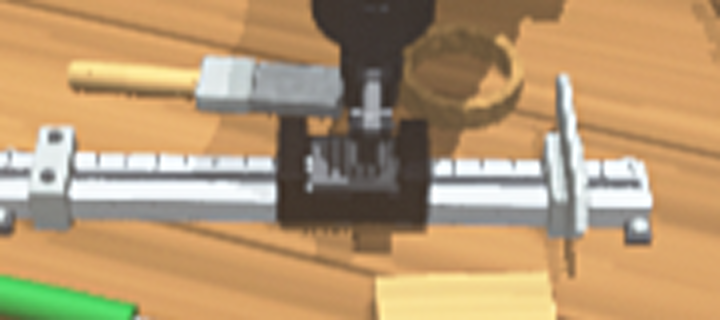

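The slider is travelling with the finger and the pad is down. I'll keep going and slow near the stop.

{"op": "step_arm", "data": {"moves": "0 0 0.08 0 0 0 0;0 0 0.14 0 0 0 0;0 0 0.18 0 0 0 0;0 0 0.18 0 0 0 0;0 0 0.18 0 0 0 0;0 0 0.18 0 0 0 0;0 0 0.16 0 0 0 0;0 0 0.1 0 0 0 0;0 0 0.06 0 0 0 0;0 0 0 0 0 0 0"}}

```text
clock: 7.9
eef_pos: [528.2, 131.5, 43.8]
tool_rot: [-1.57, 0.0, 0.294]
force: [-3.0, -0.2, 13.5]
width: 0.0
```

{"op": "step_arm", "data": {"moves": "0 0 0.06 0 0 0 0;0 0 0.06 0 0 0 0;0 0 0.06 0 0 0 0;0 0 0.06 0 0 0 0;0 0 0 0 0 0 0"}}

```text
clock: 8.4
eef_pos: [524.9, 142.7, 43.8]
tool_rot: [-1.57, 0.0, 0.294]
force: [-3.7, -0.1, 14.1]
width: -0.3
```

```bash
python3 w.py w4
python3 - <<'E'
from h import *
p=get_image('scene');a=p['color'][190:270,200:380]
cv2.imwrite('pics/s4.png',cv2.resize(a,None,fx=4,fy=4,interpolation=cv2.INTER_CUBIC))
E
```

```text
8.4 [524.8823195  142.73574218  43.82444226] [-1.57022290e+00  1.60102457e-04  2.93900900e-01] [-3.69809658 -0.06514884 14.10217798] -0.2624340985881108 [-0.45  0.77  0.21  1.96 -0.34  0.44  0.3 ]
pad_top []
slider_mid []
stop_marked [(array([508.9, 193.7,  -3.2]), 0.56, array([275., 143.]))]
stop_plain []
rail []
```

View pics/w4.png

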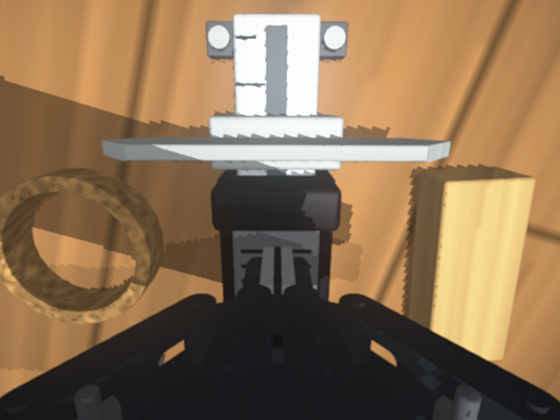

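View pics/s4.png

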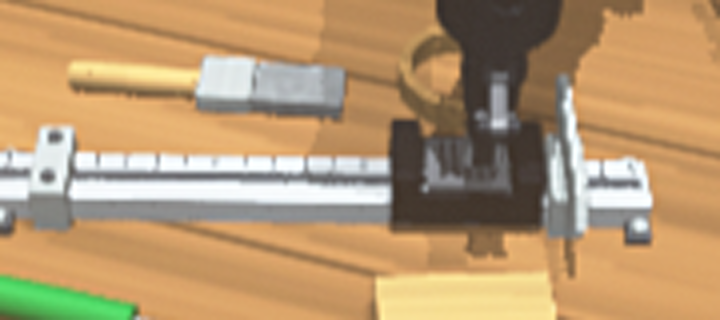

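A few millimetres remain. I'll push gently until a reaction force shows.

{"op": "step_arm", "data": {"moves": "0 0 0.04 0 0 0 0;0 0 0.04 0 0 0 0;0 0 0.04 0 0 0 0;0 0 0 0 0 0 0"}}

```text
clock: 9.15
eef_pos: [523.5, 147.3, 43.9]
tool_rot: [-1.572, -0.0, 0.293]
force: [-3.8, -2.8, 14.0]
width: 0.1
```

{"op": "step_arm", "data": {"moves": "0 0 0.04 0 0 0 0;0 0 0.04 0 0 0 0;0 0 0 0 0 0 0"}}

```text
clock: 9.45
eef_pos: [523.5, 147.9, 44.0]
tool_rot: [-1.575, -0.001, 0.291]
force: [-1.1, -9.5, 13.6]
width: -0.0
```

The reaction is about 10 N and the advance has stalled after 118.6 mm of travel (118 expected), so the slider is against the stop. I'll look, then lift straight up.

```bash
python3 w.py w5|head -1
python3 - <<'E'
import cv2
a=cv2.imread('pics/w5.png')[80:330,140:420]
cv2.imwrite('pics/w5c.png',cv2.resize(a,None,fx=2.4,fy=2.4,interpolation=cv2.INTER_CUBIC))
E
```

```text
9.45 [523.51068096 147.93109752  43.98980321] [-1.57530031e+00 -1.00039816e-03  2.90578026e-01] [-1.05040692 -9.52805728 13.55487081] -0.02641581358452538 [-0.47  0.77  0.21  1.96 -0.34  0.44  0.29]
```

View pics/w5c.png

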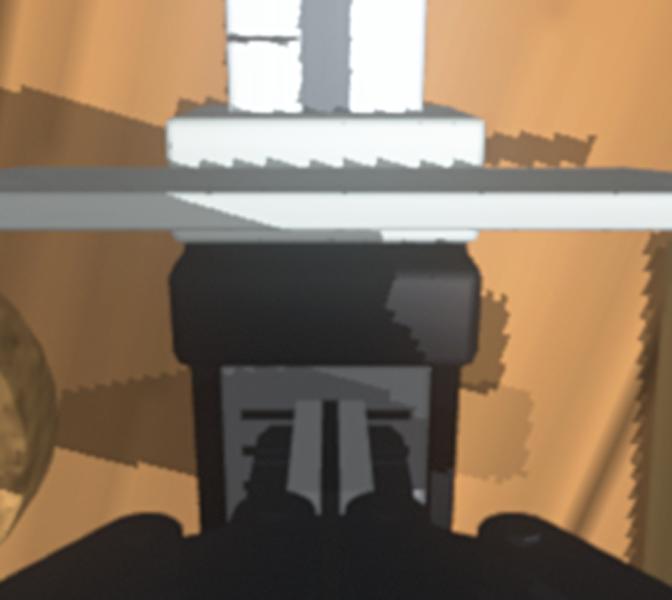

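The slider's end face meets the stop block and no rail shows between them. Now I lift.

{"op": "step_arm", "data": {"moves": "0 -0.04 0 0 0 0 0;0 -0.06 0 0 0 0 0;0 -0.1 0 0 0 0 0;0 -0.3 0 0 0 0 0;0 -0.6 0 0 0 0 0;0 -0.8 0 0 0 0 0;0 -0.8 0 0 0 0 0;0 -0.4 -0.5 0 0 0 0;0 0 -0.7 0 0 0 0;0 0 -0.7 0 0 0 0;0 0 0 0 0 0 0"}}

```text
clock: 10.85
eef_pos: [551.3, 55.4, 198.3]
tool_rot: [-1.575, -0.002, 0.286]
force: [-0.4, -0.7, 0.8]
width: 0.4
```

```bash
python3 w.py w6
python3 - <<'E'
from h import *
p=get_image('scene');a=p['color'][170:290,190:380]
cv2.imwrite('pics/s6.png',cv2.resize(a,None,fx=4,fy=4,interpolation=cv2.INTER_CUBIC))
a=cv2.imread('pics/w6.png')[20:230,170:390]
cv2.imwrite('pics/w6c.png',cv2.resize(a,None,fx=2.8,fy=2.8,interpolation=cv2.INTER_CUBIC))
E
```

```text
10.85 [551.26751346  55.36555152 198.2557585 ] [-1.57462867 -0.00166162  0.28627377] [-0.41313772 -0.73833188  0.77914567] 0.40124702154815517 [-0.37  0.55  0.33  1.83 -0.24  0.79  0.37]
pad_top [(array([523. , 138.2,  48.9]), 0.56, array([271.,  89.]))]
slider_mid []
stop_marked [(array([505. , 196.6,  -4.7]), 0.79, array([271.,  23.]))]
stop_plain [(array([ 603.3, -129.2,   -3.4]), 0.49, array([274., 327.]))]
rail [(array([632.4, 163.7,  -5.5]), 0.74, array([383.,  98.])), (array([547.9,  40.7,   3. ]), 0.61, array([269., 190.]))]
```

View pics/w6c.png

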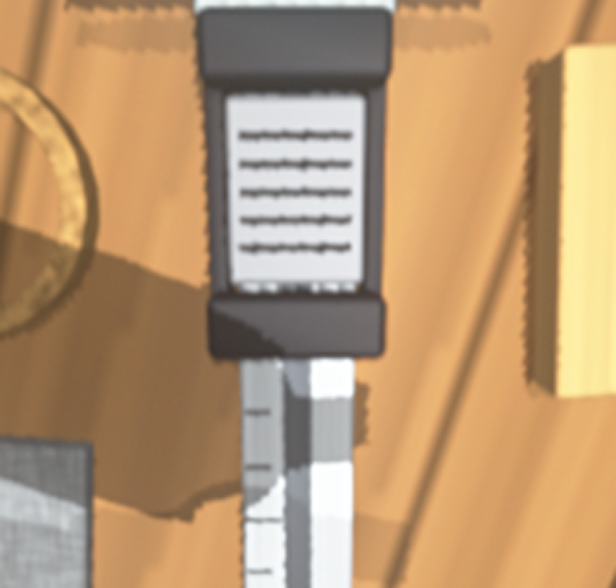

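View pics/s6.png

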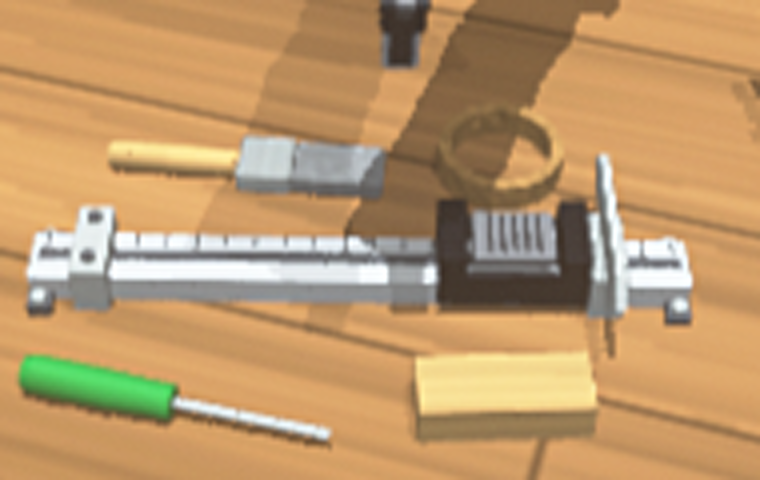

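```bash
python3 -c "
from cell import ctrl
print(ctrl.finish_job())"
```

```text
the job is handed in; nothing more can be done
None
```

The slider is up against the marked stop with its pad sprung back up. I handed the job in at about 11 s of the 35 s allowed; it reports no verdict.

- **What I did:** With the fingers shut, I pressed the pad about 6 mm down (14 N) while the slider was still at its start. Keeping it pressed, I pushed the slider along the rail until it stalled against the middle-sized bladed stop. That was 118.6 mm of travel with a reaction of about 10 N. Then I lifted straight up and moved clear.
- **Last checks:** In the final pictures the slider touches the stop with no gap visible. The network puts the pad top 61 mm from the stop (62 mm expected) and 48.9 mm high (50 mm when up), both within its 4 mm accuracy. The force reading is near zero with the gripper at 198 mm height, and nothing around the rail appears to have moved.
- **Failed or disagreeing readings:** While the fingers covered the slider, the network found neither the pad nor the slider. For the contact itself I went by force, travel and the picture. In the last wrist picture it also labelled the wood offcut as the rail; I ignored that.

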